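# Switch the ribbon feeder to green

## Robot

A 6-joint arm with a two-finger parallel gripper is mounted at the origin on a cart in front of the work surface, level with it; the furniture and walls round the work are solid. World frame = base frame: x ahead of the robot, y to its left, z up, the work surface at z = 0. Lengths are in m, angles in rad, forces in N, time in s.
With the tool pointing down it reaches from about 0.3 to 0.775 m from the base axis. Payload 14.6 kg.
Tool frame: the origin (TCP) lies midway between the tips of the shut fingers; the grasp point (between the pads) lies 19 mm behind it (ctrl.tcp_to_grasp is the z of the grasp point in the tool frame, in m); z points along the fingers, y is the line along which they close (so a half turn about z gives the same grasp; the last joint's range is limited). The gripper opens to 94 mm and grips with 3 to 60 N. Pads are 16 mm wide; open, the fingers measure 119 mm over their backs; the gripper's body (75 mm by 177 mm) begins 78 mm behind the grasp point.
Start: joints at [-1.24, 0.3, 1.521, -0, 1.321, -0.067], TCP at [0.213, -0.507, 0.205] pointing down, gripper open.
Joint ranges: [-3.03, 3.03], [-0.79, 2.21], [0.23, 2.52], [-1.04, 4.18], [0, 3.07], [-2.55, 2.55]. Speed limits (rad/s): [2.22, 2.22, 2.57, 3.14, 3.14, 3.14].

## Interface

Orientations are given as [roll, pitch, yaw] about the fixed x, y, z axes, in that order (R = Rz(yaw) Ry(pitch) Rx(roll)).
In Python, from station import monitor, camera, ctrl gives the robot as it stands.
- The arm moves only by the tool apply_moves, never from a script. Its argument "plan" is one flat list of numbers, 4 for each row, row after row: the shift along the tool's x, y, z in mm, then the turn about the tool's z in rad. In form: [dx, dy, dz, spin, dx, dy, dz, spin, ...]. A call has 1 to 20 rows; each row shifts and turns the commanded pose from where the row before left it, along the tool's axes as they then stand; what a row does not reach is not made up. A row lasts 1/10 s, in which the tool goes at most 50 mm and 8.59 degrees, less where a joint would pass 70% of its speed; a pose out of reach is approached as far as the arm can. A call is refused whole if a number of a shift passes 50 or a number of a turn 0.15, either way. A call with a gripper value outside its range is refused whole. "hand" is the gripper command: -1 is shut, 1 is fully open, values between are in proportion, set as the call begins (left out, the last holds). The fingers move at their own pace and stop on an object; "squeeze" is the grip in N (left out, the last holds). Time passes only in rows, so rows that do not move let the fingers close. It gives the time, the measured TCP pose, the force, the opening and the grip force at its end, in the units of the state.
- monitor.get_obs(): the state, without advancing time (a new reading comes with each control period).
- camera(name): name is "scene" or "side" or "wrist"; returns a dict with "image" (384x512x3 uint8, red, green, blue), "range_z" (384x512 float32, m along the optical axis (not along the pixel's ray), 0 where there is no reading), "mtx" (3x3 intrinsics, pixels), "distortion" ([k1, k2, p1, p2, k3] as OpenCV has them; the pictures are not rectified), "rvec" (rotation vector, rad) and "tvec" (3), from world to camera coordinates, as OpenCV has them. Camera axes: x right, y down, z forward; pixel columns grow to the right and rows downward; lengths in m; the calibration is good to about 2 mm. A picture is of the moment at which its call begins.
- ctrl.hand_in(): hands the job in; it is judged then, once.
The state is a dict: "time_s": time; "qpos": joint angles; "joint_vel": joint speeds; "tau": joint torques, N m; "ee_pos": TCP position; "eef_rot": TCP orientation; "force": force on the tool from outside, world axes, zero at the start; "moment": the same for the moment, N m; "grip_width": finger opening in m; "grip_force": force on a finger pad.
Only numpy, scipy, OpenCV 4.12 (cv2) and the standard library are available. Lean on these libraries where they do the work, as an engineer would, in place of code of your own. Each camera call takes 0.05 s, during which the arm holds its last target. There are 200 camera calls.

## Task

The next parcels get green ribbon: on the grey ribbon feeder, pull the sprung black selector knob up out of its park notch, turn its pointer to the green insert and let it drop fully home into the detent there, then let go. The notches lie only roughly at the inserts, so feel for the drop. Leave the tin, the glue stick and the tape roll alone.

Things in the scene. Friction and masses are not known exactly. Their poses are not given: they have to be found in the camera images.
- console: grey ribbon feeder, flat box fixed to the table, 245 x 280 mm, 45 mm high; four ribbon reels lie on its rear half (up to 75 mm above the table, nearest 85 mm behind the selector's axis). Origin at table height on the selector's upright turning axis; x axis to the rear (reels), z up, front edge at x = -80 mm. Ring of notches hidden under the knob; the notch nearest each insert belongs to it
- knob_grip (a point): point to grip on the black bar on top of the selector knob, on the turning axis; 85 mm above the table when home, moves with the knob. The bar is 48 mm long (along the pointer), 16 mm wide and reaches 16 mm above and 24 mm below this point; grip it across the 16 mm from above. Below the bar is a round skirt, 74 mm diameter. Site x axis: along the bar, away from the pointer
- pointer_tip (a point): tip of the knob's pointer nose (black, white line), 46 mm from the turning axis. At the start it is parked: it points to the console's front (-x) within 2 degrees. The park notch is wide, some 11 degrees of play each way (up to 8 more or less)
- selector_lift (a joint): how far the knob is up, m: 0 home, 0.016 upper stop. A spring draws it down, 7 N (home) to 9 N (top). Home, a pin under the skirt sits in a notch and blocks turning; above 0.0085 it is clear and the knob turns freely (under 0.05 N m). Let down between notches the pin rides on the ring at about 0.0075, and falls to 0 by the spring, if let free to, when turned over a notch
- insert_green (a point): underside centre of the green round insert (19 mm diameter, 3 mm high) on the console top, 66 mm from the selector's axis. Inserts of four colours in varying order lie 40 and 80 degrees to either side of the console's front direction. Each has one notch, up to 8 degrees to either side of it and unseen (all off by the same angle); a pin in it has about 2 degrees of play each way
- tin_center (a point): bystander: small dark red tin with gold lid, 66 mm diameter, 57 mm high, loose on the table left of the console; point half-way up
- glue_center (a point): bystander: orange and white glue stick, standing, 26 mm diameter, 97 mm high, loose, right of the console; point half-way up
- tape_center (a point): bystander: roll of red tape, 72 mm diameter, 25 mm high, loose on the table right of the console; point half-way up

How it is judged:
On the way, in this order (a step that is already met when the one before it is completed fails the run):
1. the knob is pulled up clear of the park notch (value of joint selector_lift above 0.008 m), for 0.1 s.
2. the pointer has been turned to the green insert (horizontal distance between pointer_tip and insert_green below 0.0255 m), for 0.1 s.
At the end, for the whole second after the job is handed in: the pointer tip is within 25.5 mm of the green insert's centre seen from above (20 mm when it points straight at it) and the knob has dropped home to within 2 mm (horizontal distance between pointer_tip and insert_green below 0.0255 m and value of joint selector_lift below 0.002 m); the robot touches nothing.
It fails at once if a bystander (tin, glue stick, tape roll) is moved more than 20 mm (distance of any of tin_center, glue_center, tape_center from where it was at the start of the episode above 0.02 m).
It also fails if it takes over 54 s, if anything falls off the work surface, if the arm or the gripper's body presses on something with over 40 N, if the wrist force passes 120 N, or if a joint passes its speed limit or range.

## Working session

There is one attempt and no reset: what is moved stays moved. The work goes in short steps, Python scripts to look and compute and a tool call to move; the robot and the scene stay as the last step left them, time stands still between calls to the robot, and variables do not carry over. Pictures are saved under pics/ and viewed, at most 10 in all, crops included, and the job is handed in when it is done.

Besides the shell and the picture viewer there is one more tool, called after "Emit:" by a JSON object that holds its "op" and its "data". apply_moves: Moves the arm, as the interface text tells. Its arguments: {"type":"object","properties":{"plan":{"type":"array","items":{"type":"number"}},"hand":{"type":"number"},"squeeze":{"type":"number"}},"required":["plan"]}

```bash
mkdir -p pics
cat > h.py <<'E'
import numpy as np, cv2
from station import monitor, camera, ctrl
def shot(n,f=None):
    c=camera(n)
    if f: cv2.imwrite('pics/'+f,c['image'][:,:,::-1])
    return c
def world(c,u,v,z=None):
    # intersect pixel ray with plane z, or use depth
    R=cv2.Rodrigues(np.array(c['rvec'],float))[0]; t=np.array(c['tvec'],float).ravel()
    p=cv2.undistortPoints(np.array([[[u,v]]],float),np.array(c['mtx']),np.array(c['distortion']))[0,0]
    r=R.T@np.array([p[0],p[1],1.]); o=-R.T@t
    s=(z-o[2])/r[2] if z is not None else c['range_z'][int(v),int(u)]
    return o+s*r
E
python3 - <<'E'
from h import *
import pickle
cs={n:shot(n) for n in("scene","side")}
pickle.dump(cs,open('cs.pkl','wb'))
cv2.imwrite('pics/a.png',cs['scene']['image'][:,:,::-1]);cv2.imwrite('pics/b.png',cs['side']['image'][:,:,::-1])
print(monitor.get_obs(),ctrl.tcp_to_grasp)
E
```

```text
{'time_s': 0.1, 'qpos': array([-1.23962098e+00,  3.00424402e-01,  1.52154948e+00, -2.62694247e-06,
        1.32070129e+00, -6.65914674e-02]), 'joint_vel': array([ 1.72526315e-04, -3.68851051e-04, -2.83322666e-04, -4.71105299e-05,
       -1.26240120e-03, -1.41577427e-03]), 'tau': array([ 1.82989454e-03, -5.32645261e+01, -3.53281188e+01,  7.10114487e-02,
        2.34947907e-02, -6.10089728e-05]), 'ee_pos': array([ 0.21296793, -0.50682369,  0.20492532]), 'eef_rot': array([-3.14051237e+00, -6.94937914e-05,  3.97767425e-01]), 'force': array([ 0.48892744,  0.08233945, -0.38252049]), 'moment': array([ 0.01028856, -0.01736367, -0.01372442]), 'grip_force': 0.0, 'grip_width': 0.09394058054802991} -0.0188
```

View pics/a.png

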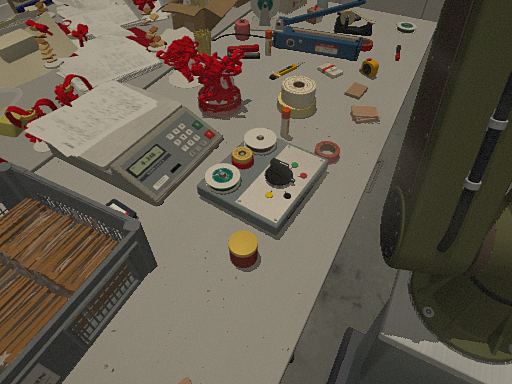

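View pics/b.png

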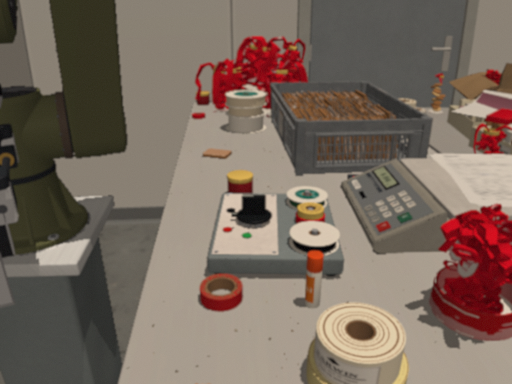

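The scene view shows the knob at (279,172) and inserts yellow (269,195), black (287,196), red (303,176) and green (295,164). The side view shows green at (247,235), red at (227,229) and the knob at (254,205). Green is an outer insert, on the glue and tape side.

Run:
```python
from h import *
import pickle
cs=pickle.load(open('cs.pkl','rb'))
for n,d in {'scene':dict(yel=(269,195),blk=(287,196),red=(303,176),grn=(295,164)),'side':dict(red=(227,229),grn=(247,235))}.items():
    for k,(u,v) in d.items(): print(n,k,world(cs[n],u,v,.048).round(4),world(cs[n],u,v).round(4))
P={k:world(cs['scene'],*p,.048)[:2] for k,p in dict(yel=(269,195),blk=(287,196),red=(303,176),grn=(295,164)).items()}
from scipy.optimize import least_squares
A=np.radians([80,40,-40,-80]); 
Q=np.array([P[k] for k in('grn','red','blk','yel')])
for s in(1,-1):
    f=lambda x:(x[:2]+.066*np.c_[np.cos(x[2]+s*A),np.sin(x[2]+s*A)]-Q).ravel()
    r=least_squares(f,[*Q.mean(0),3.1]);print(s,r.x,np.degrees(r.x[2]),r.cost**.5)
for n in cs:
    I=cs[n]['image'].astype(int);h,w=I.shape[:2]
    m=(I.max(2)<50)
    uu=[(world(cs[n],u,v)) for v in range(150,235) for u in range(220,320) if m[v,u] and cs[n]['range_z'][v,u]>0]
    uu=np.array([p for p in uu if .06<p[2]<.11]); t=uu[uu[:,2]>.095]
    print(n,len(uu),uu.mean(0),'top',len(t),t.min(0),t.max(0),t.mean(0))
crop=cs['scene']['image'][125:240,190:340,::-1];cv2.imwrite('pics/c.png',cv2.resize(crop,None,fx=5,fy=5,interpolation=cv2.INTER_CUBIC))
```

```text
scene yel [ 0.4909 -0.0239  0.048 ] [ 0.492  -0.0262  0.0452]
scene blk [ 0.45   -0.0419  0.048 ] [ 0.4506 -0.0434  0.0462]
scene red [ 0.4421 -0.1245  0.048 ] [ 0.4423 -0.1253  0.0472]
scene grn [ 0.4789 -0.1563  0.048 ] [ 0.479  -0.1568  0.0475]
side red [ 0.4437 -0.1331  0.048 ] [ 0.4437 -0.1326  0.0477]
side grn [ 0.4815 -0.1595  0.048 ] [ 0.4815 -0.1599  0.0483]
1 [ 0.49634035 -0.08980964  3.03980194] 174.16782179860988 0.002791377544511207
-1 [ 0.43458092 -0.08417313  6.20294927] 355.4028135044767 0.05550490333276675
scene 368 [ 0.49744009 -0.08309959  0.07563178] top 64 [ 0.47373981 -0.09862804  0.09512469] [ 0.51936111 -0.08123789  0.10156033] [ 0.50014958 -0.0884676   0.09910159]
side 585 [ 0.49737703 -0.10341594  0.07480868] top 70 [ 0.47735107 -0.10487859  0.09509676] [ 0.51702682 -0.09621971  0.10126682] [ 0.49933197 -0.10023943  0.09830764]
```

View pics/c.png

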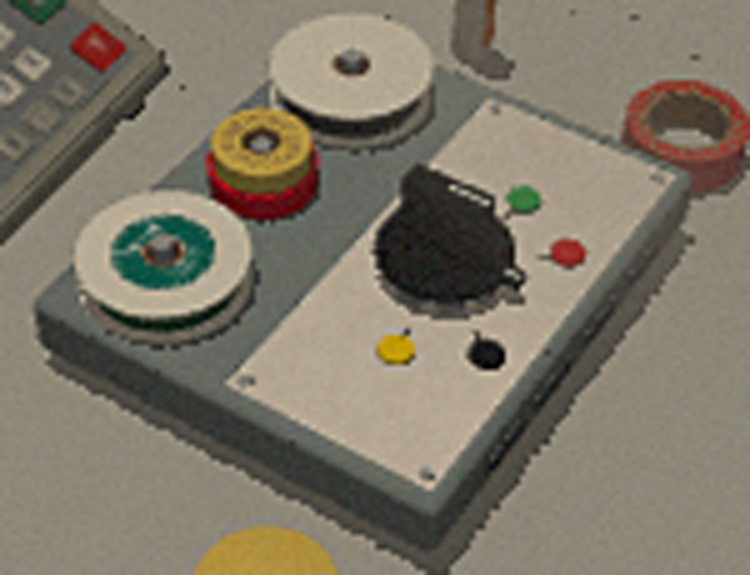

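Emit:
{"op": "apply_moves", "data": {"plan": [35, -22.6, 0, 0, 35, -22.6, 0, 0, 35, -22.6, 0, 0, 35, -22.6, 0, 0, 35, -22.6, 0, 0, 35, -22.6, 0, 0, 35, -22.6, 0, 0, 35, -22.6, 0, 0, 35, -22.6, 0, 0, 35, -22.6, 0, 0, 35, -22.6, 0, 0, 35, -22.6, 0, 0, 0, 0, 0, 0.125, 0, 0, 0, 0.125, 0, 0, 0, 0.125, 0, 0, 0, 0.125, 0, 0, 0, 0, 0, 0, 0, 0], "hand": 1, "squeeze": 40}}

```text
time_s: 1.9
ee_pos: [0.4951, -0.0943, 0.2053]
eef_rot: [-3.142, 0.0, -0.099]
force: [1.0, 0.5, -0.3]
grip_width: 0.0944
grip_force: 0.0
```

Run:
```python
from h import *
import pickle
c=shot('wrist','d.png');pickle.dump(c,open('w.pkl','wb'))
```

```text
(no output)
```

View pics/d.png

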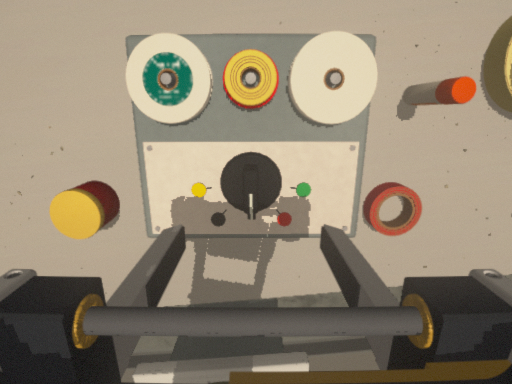

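The wrist view shows inserts yellow (199,190), black (218,219), red (285,219) and green (304,190). The skirt is centred near (251,182) and the pointer tip is near (252,217), pointing to the front.

Run:
```python
from h import *
import pickle
from scipy.optimize import least_squares
c=pickle.load(open('w.pkl','rb'));I=c['image'].astype(int);hsv=cv2.cvtColor(c['image'],cv2.COLOR_RGB2HSV)
def cen(u,v,r,m):
    y,x=np.mgrid[0:384,0:512];k=m&(np.hypot(x-u,y-v)<r);return x[k].mean(),y[k].mean(),k.sum()
sat=hsv[...,1]>130
px=[cen(304,190,9,sat),cen(285,219,9,sat),cen(218,219,9,I.max(2)<45),cen(199,190,9,sat)]
print(np.round(px,1))
Q=np.array([world(c,u,v,.048)[:2] for u,v,_ in px]);print(Q.round(4), [world(c,u,v).round(3)[2] for u,v,_ in px])
A=np.radians([80,40,-40,-80])
f=lambda x:(x[:2]+.066*np.c_[np.cos(x[2]+A),np.sin(x[2]+A)]-Q).ravel()
r=least_squares(f,[.497,-.093,3.04]);print(r.x,np.degrees(r.x[2]),r.cost**.5)
# bar by depth
W=np.array([world(c,u,v) for v in range(150,225) for u in range(215,290) if c['range_z'][v,u]>0])
b=W[(W[:,2]>.094)&(W[:,2]<.108)];print(len(b),b.min(0),b.max(0),b.mean(0))
e,V=np.linalg.eigh(np.cov(b[:,:2].T));print(np.degrees(np.arctan2(*V[::-1,1])))
print('tip',world(c,251.5,217,.066),monitor.get_obs()['ee_pos'])
```

```text
[[302.7 189.3 116. ]
 [283.8 218.9 144. ]
 [  nan   nan   0. ]
 [198.3 189.7 170. ]]<stdin>:6: RuntimeWarning: Mean of empty slice.
  ret = ret.dtype.type(ret / rcount)
Traceback (most recent call last):
  File "h.py", line 12, in world
    s=(z-o[2])/r[2] if z is not None else c['range_z'][int(v),int(u)]
                                                       ~~~^^^
ValueError: cannot convert float NaN to integer
```

Run:
```python
from h import *
import pickle
from scipy.optimize import least_squares
c=pickle.load(open('w.pkl','rb'))
px=[(304,189.3),(285,219),(218,219),(199,189.7)]
Q=np.array([world(c,u,v,.048)[:2] for u,v in px]);print(Q.round(4), [world(c,u,v).round(3)[2] for u,v in px])
A=np.radians([80,40,-40,-80])
f=lambda x:(x[:2]+.066*np.c_[np.cos(x[2]+A),np.sin(x[2]+A)]-Q).ravel()
r=least_squares(f,[.497,-.093,3.04]);print(r.x,np.degrees(r.x[2]),r.cost**.5)
W=np.array([world(c,u,v) for v in range(150,225) for u in range(215,290) if c['range_z'][v,u]>0])
b=W[(W[:,2]>.094)&(W[:,2]<.108)];print(len(b),b.min(0),b.max(0),b.mean(0))
e,V=np.linalg.eigh(np.cov(b[:,:2].T));print(np.degrees(np.arctan2(*V[::-1,1])))
s=W[(W[:,2]>.054)&(W[:,2]<.07)];print('skirt',s.min(0),s.max(0))
print('tip',world(c,251.5,217,.066),monitor.get_obs()['ee_pos'])
```

```text
[[ 0.4807 -0.1577]
 [ 0.4437 -0.1317]
 [ 0.452  -0.0464]
 [ 0.4929 -0.028 ]] [np.float64(0.049), np.float64(0.049), np.float64(0.049), np.float64(0.049)]
[ 0.49819859 -0.0939019   3.04649623] 174.55137610487822 0.000495921495274759
681 [ 0.47431035 -0.1026694   0.09513965] [ 0.52259571 -0.08409771  0.10361769] [ 0.49986439 -0.09341911  0.1014278 ]
175.50114545280007
skirt [ 0.45233724 -0.12953426  0.05722725] [ 0.53500854 -0.05668821  0.06957765]
tip [ 0.45738677 -0.09001962  0.066     ] [ 0.49513306 -0.09432099  0.20532916]
```

Emit:
{"op": "apply_moves", "data": {"plan": [3, -0.7, 20, 0, 0, 0, 30, 0, 0, 0, 30, 0, 0, 0, 25, 0, 0, 0, 18, 0, 0, 0, 10, 0, 0, 0, 5, 0, 0, 0, 0, 0, 0, 0, 0, 0]}}

```text
time_s: 2.85
ee_pos: [0.4987, -0.094, 0.0682]
eef_rot: [3.141, -0.001, -0.102]
force: [-0.1, -0.2, 0.0]
grip_width: 0.0944
grip_force: 0.0
```

Emit:
{"op": "apply_moves", "data": {"plan": [0, 0, 0, 0, 0, 0, 0, 0, 0, 0, 0, 0, 0, 0, 0, 0, 0, 0, 0, 0, 0, 0, 0, 0, 0, 0, 0, 0, 0, 0, 0, 0, 0, 0, 0, 0, 0, 0, 0, 0], "hand": -1, "squeeze": 40}}

```text
time_s: 3.85
ee_pos: [0.4983, -0.0938, 0.0675]
eef_rot: [-3.141, -0.0, -0.102]
force: [3.7, 15.5, 4.0]
grip_width: 0.0173
grip_force: 8.4
```

Emit:
{"op": "apply_moves", "data": {"plan": [0, 0, 0, 0, 0, 0, 0, 0, 0, 0, 0, 0, 0, 0, 0, 0]}}

```text
time_s: 4.25
ee_pos: [0.4984, -0.0928, 0.0675]
eef_rot: [-3.14, -0.0, -0.102]
force: [1.8, 9.0, 1.0]
grip_width: 0.0158
grip_force: 39.9
```

Emit:
{"op": "apply_moves", "data": {"plan": [0, -1.2, 0, 0, 0, 0, -3, 0, 0, 0, -4, 0, 0, 0, -4, 0, 0, 0, -2, 0, 0, 0, 0, 0, 0, 0, 0, 0]}}

```text
time_s: 4.95
ee_pos: [0.4984, -0.0927, 0.0803]
eef_rot: [-3.141, -0.0, -0.102]
force: [4.5, 2.2, -8.2]
grip_width: 0.0157
grip_force: 40.0
```

Emit:
{"op": "apply_moves", "data": {"plan": [0, 0, 0, -0.12, 0, 0, 0, -0.12, 0, 0, 0, -0.12, 0, 0, 0, -0.12, 0, 0, 0, -0.12, 0, 0, 0, -0.12, 0, 0, 0, -0.12, 0, 0, 0, -0.12, 0, 0, 0, -0.12, 0, 0, 0, -0.12, 0, 0, 0, 0, 0, 0, 0, 0]}}

```text
time_s: 6.15
ee_pos: [0.4981, -0.092, 0.0801]
eef_rot: [-3.14, -0.001, 1.098]
force: [3.7, 7.0, -9.5]
grip_width: 0.0153
grip_force: 40.0
```

Emit:
{"op": "apply_moves", "data": {"plan": [0, 0, -0.5, 0, 0, 0, 2, 0, 0, 0, 2, 0, 0, 0, 2, 0, 0, 0, 0, 0, 0, 0, 0, 0]}}

```text
time_s: 6.75
ee_pos: [0.4981, -0.0919, 0.075]
eef_rot: [-3.14, -0.001, 1.098]
force: [2.1, 8.4, -3.3]
grip_width: 0.0153
grip_force: 40.0
```

Emit:
{"op": "apply_moves", "data": {"plan": [0, 0, 0, 0, 0, 0, 0, 0, 0, 0, 0, -0.03, 0, 0, 0, -0.03, 0, 0, 0, -0.03, 0, 0, 0, -0.03, 0, 0, 0, 0], "squeeze": 4}}

```text
time_s: 7.45
ee_pos: [0.4979, -0.0924, 0.075]
eef_rot: [-3.14, -0.0, 1.219]
force: [-2.7, 5.5, 0.3]
grip_width: 0.0177
grip_force: 4.4
```

```bash
cat >> h.py <<'E'
def st():
    o=monitor.get_obs();print(o['time_s'],o['ee_pos'].round(4),o['eef_rot'].round(3),'F',o['force'].round(1),'M',o['moment'].round(2),o['grip_width'],o['grip_force'])
E
python3 - <<'E'
from h import *
st();c=shot('wrist','e.png')
E
```

```text
7.45 [ 0.4979 -0.0924  0.075 ] [-3.14  -0.     1.219] F [-2.7  5.5  0.3] M [ 0.98  0.34 -0.12] 0.017705019530017848 4.3627449427731335
```

View pics/e.png

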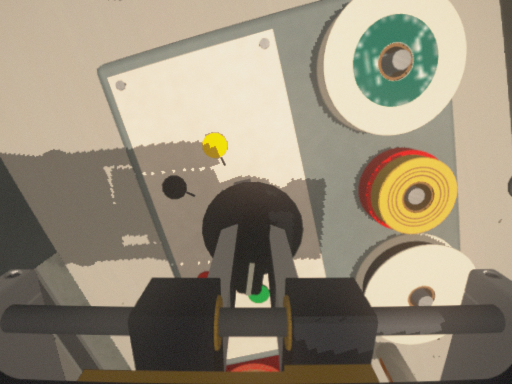

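The wrist view shows the green insert at (259,294) and the pointer line around (250,278), lagging slightly behind the fingers. I'll check the skirt height, since the pin may already have dropped.

```bash
cat >> h.py <<'E'
def skirt(c):
    W=np.array([world(c,u,v) for v in range(185,220) for u in range(225,285) if c['range_z'][v,u]>0])
    return np.median(W[W[:,2]>.05][:,2])
E
python3 - <<'E'
from h import *
import pickle
c0=pickle.load(open('w.pkl','rb'))
W=np.array([world(c0,u,v) for v in range(160,205) for u in list(range(225,238))+list(range(264,277)) if c0['range_z'][v,u]>0])
print('home',np.median(W[W[:,2]>.05][:,2]))
c=camera('wrist');print(skirt(c)); print(world(c,200,210),world(c,215,146),world(c,251,265),world(c,248,290),world(c,259,294))
s=camera('side')
for n,I in(('side',s),):
    W=np.array([world(I,u,v) for v in range(190,225) for u in range(230,280) if I['range_z'][v,u]>0]);m=(W[:,2]>.052)&(W[:,2]<.08)
    print(np.percentile(W[m][:,2],[10,50,75,90]))
E
```

```text
home 0.06186778630209988
0.0692308734981811
[ 0.46279973 -0.07019117  0.04550805] [ 0.49332551 -0.02773812  0.04834396] [ 0.49689436 -0.09495148  0.10927456] [ 0.48949664 -0.10986995  0.10991904] [ 0.49428449 -0.11617563  0.10788415]
[0.06167871 0.06752281 0.06828698 0.07103904]
```

Emit:
{"op": "apply_moves", "data": {"plan": [0, 0, 0, 0.05, 0, 0, 0, 0.05, 0, 0, 0, 0.02, 0, 0, 0, 0, 0, 0, 0, 0, 0, 0, 0, 0, 0, 0, 0, 0], "squeeze": 40}}

```text
time_s: 8.3
ee_pos: [0.4977, -0.0928, 0.0749]
eef_rot: [-3.14, 0.001, 1.099]
force: [-4.7, 2.0, 1.3]
grip_width: 0.0161
grip_force: 39.8
```

Emit:
{"op": "apply_moves", "data": {"plan": [0, 0, 1.5, 0, 0, 0, 1.5, 0, 0, 0, 0, 0, 0, 0, 0, 0]}}

```text
time_s: 8.7
ee_pos: [0.4979, -0.0925, 0.0735]
eef_rot: [-3.141, 0.0, 1.099]
force: [-14.0, 6.1, 22.8]
grip_width: 0.0155
grip_force: 40.0
```

Emit:
{"op": "apply_moves", "data": {"plan": [0, 0, 0, -0.02, 0, 0, 0, -0.02, 0, 0, 0, -0.02, 0, 0, 0, 0]}}

```text
time_s: 9.1
ee_pos: [0.4979, -0.0924, 0.0735]
eef_rot: [-3.14, -0.0, 1.159]
force: [-14.5, 7.3, 22.1]
grip_width: 0.016
grip_force: 40.4
```

Emit:
{"op": "apply_moves", "data": {"plan": [0, 0, 0, -0.02, 0, 0, 0, -0.02, 0, 0, 0, -0.02, 0, 0, 0, 0]}}

```text
time_s: 9.5
ee_pos: [0.4981, -0.0926, 0.0735]
eef_rot: [-3.141, 0.0, 1.22]
force: [-12.0, 6.3, 21.1]
grip_width: 0.0158
grip_force: 40.1
```

Emit:
{"op": "apply_moves", "data": {"plan": [0, 0, 0, -0.02, 0, 0, 0, -0.02, 0, 0, 0, -0.02, 0, 0, 0, 0]}}

```text
time_s: 9.9
ee_pos: [0.4979, -0.0925, 0.0734]
eef_rot: [-3.14, -0.0, 1.279]
force: [-12.6, 6.7, 19.9]
grip_width: 0.0154
grip_force: 40.1
```

Emit:
{"op": "apply_moves", "data": {"plan": [0, 0, 0, -0.02, 0, 0, 0, -0.02, 0, 0, 0, -0.02, 0, 0, 0, 0]}}

```text
time_s: 10.3
ee_pos: [0.4978, -0.0927, 0.0717]
eef_rot: [-3.14, 0.0, 1.34]
force: [-1.0, 0.4, -10.0]
grip_width: 0.0161
grip_force: 40.1
```

Drop felt: z fell and the force reversed. Next I follow it down and check it is home.

Emit:
{"op": "apply_moves", "data": {"plan": [0, 0, 2, 0, 0, 0, 2, 0, 0, 0, 1.5, 0, 0, 0, 0, 0, 0, 0, 0, 0]}}

```text
time_s: 10.8
ee_pos: [0.498, -0.093, 0.0674]
eef_rot: [-3.141, 0.001, 1.339]
force: [-11.9, 1.8, 15.5]
grip_width: 0.0161
grip_force: 40.2
```

Emit:
{"op": "apply_moves", "data": {"plan": [0, 0, -1, 0, 0, 0, 0, 0, 0, 0, 0, 0, 0, 0, 0, 0, 0, 0, 0, 0, 0, 0, 0, 0, 0, 0, 0, 0, 0, 0, 0, 0], "hand": 0.2}}

```text
time_s: 11.6
ee_pos: [0.4984, -0.0927, 0.0674]
eef_rot: [3.142, 0.0, 1.338]
force: [-0.2, 0.7, -0.1]
grip_width: 0.0562
grip_force: 0.0
```

Emit:
{"op": "apply_moves", "data": {"plan": [0, 0, -10, 0, 0, 0, -20, 0, 0, 0, -30, 0, 0, 0, -30, 0, 0, 0, -30, 0, 0, 0, -15, 0, 0, 0, 0, 0, 0, 0, 0, 0]}}

```text
time_s: 12.4
ee_pos: [0.4982, -0.0927, 0.2022]
eef_rot: [-3.141, -0.0, 1.338]
force: [-0.4, -0.2, 0.3]
grip_width: 0.0566
grip_force: 0.0
```

Run:
```python
from h import *
st();c=shot('wrist','f.png')
W=np.array([world(c,u,v) for v in range(120,260) for u in range(190,310) if c['range_z'][v,u]>0])
d=np.hypot(W[:,0]-.498,W[:,1]+.0928)
b=W[(d<.035)&(W[:,2]>.09)&(W[:,2]<.12)];print('bar top',np.median(b[:,2]),b.mean(0))
e,V=np.linalg.eigh(np.cov(b[:,:2].T));print(np.degrees(np.arctan2(*V[::-1,1])))
s=W[(d<.035)&(W[:,2]>.055)&(W[:,2]<.08)];print('skirt',np.median(s[:,2]))
```

```text
12.4 [ 0.4982 -0.0927  0.2022] [-3.141 -0.     1.338] F [-0.4 -0.2  0.3] M [-0.03 -0.06 -0.01] 0.05658279232266583 0.0
bar top 0.10186249734089539 [ 0.49887605 -0.09091867  0.10149268]
80.17558545795521
skirt 0.0620016970969052
```

View pics/f.png

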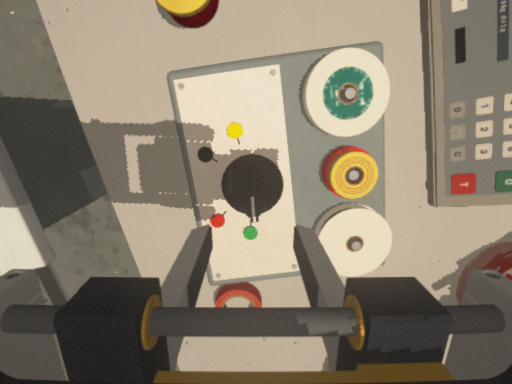

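The skirt reads 62.0 mm, against 61.9 mm at the start, so the knob is home. The pointer at (254,218) points to green at (250,233), and the gripper is clear.

```bash
python3 -c "
from h import *
print(ctrl.hand_in())"
```

```text
the job is handed in; nothing more can be done
None
```

The selector knob is home in the green detent and released, nothing else was touched, and the job was handed in at about 12.5 s; the hand-in gave no verdict.

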